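Shim the rocking bench meter

ROBOT

A 6-joint arm with a two-finger parallel gripper is mounted at the origin on the work surface. World frame = base frame: x ahead of the robot, y to its left, z up, the work surface at z = 0. Lengths are in m, angles in rad, forces in N, time in s.
With the tool pointing down it reaches from about 0.275 to 0.75 m from the base axis. Payload 10.2 kg.
Tool frame: the origin (TCP) lies midway between the tips of the shut fingers; the grasp point (between the pads) lies 19 mm behind it (env.hold_point_z is the distance from the TCP to the grasp point, in m); x points along the fingers, z is the direction in which the jaws open and shut, and the axes are right-handed (so a half turn about x gives the same grasp; the last joint's range is limited). The gripper opens to 85 mm and grips with 20 to 120 N. Pads are 22 mm wide; open, the fingers measure 114 mm over their backs; the gripper's body (76 mm by 85 mm) begins 54 mm behind the grasp point. The pads swing forward as they close: fully open they stand 13 mm farther back than shut.
Start: joints at [-0.223, 0.313, 1.498, -0, 1.331, -0.223], TCP at [0.525, -0, 0.231] pointing down, gripper open.
Joint ranges: [-2.94, 2.94], [-0.97, 2.17], [0.19, 2.56], [-1.23, 4.37], [0.02, 3.11], [-2.88, 2.88]. Speed limits (rad/s): [2.39, 2.39, 3.01, 3.14, 3.14, 3.14].

INTERFACE

Orientations are given as a unit quaternion [x, y, z, w].
In Python, from bench import env, kinematics, monitor, eyes, job gives the robot as it stands. The module is installed in compiled form; this text tells all that it offers. Calls block until the motion is done:
- env.reach(position, orientation): joint-space move of the TCP to a pose.
- env.movel(position, velocity=0.15, frame=None, guard=None): straight line of the TCP; frame=None keeps the orientation; velocity is the mean speed in m/s. With guard (N) it stops when the force on the tool has changed by that much, and returns True; else False.
- env.set_joints(angles): joint-space move.
- env.release() and env.close_gripper(effort=None): open the fingers fully, or close them until they stop; effort is the grip in N (None keeps the last).
- env.hold(seconds).
- kinematics.ik(position, orientation): joint angles nearest the present ones, or None.
- monitor.sense(): the state.
- eyes.grab_frame(name): name is "scene" or "side" or "wrist"; returns a dict with "frame" (384x512x3 uint8, red, green, blue), "mtx" (3x3 intrinsics, pixels), "view" (4x4, takes a point from world to camera coordinates). Camera axes: x right, y down, z forward; pixel columns grow to the right and rows downward; lengths in m; the calibration is good to about 2 mm. A picture is of the moment at which its call begins. There is no depth.
A pose or a line that the arm cannot do raises env.MotionError and nothing moves.
- job.hand_in(): hands the job in, once; it reports no verdict.
The state is a dict: "clock": time; "joints": joint angles; "qvel": joint speeds; "joint_efforts": joint torques, N m; "position": TCP position; "ee_rot": TCP orientation; "contact_force": force on the tool from outside, world axes, zero at the start; "ft_torque": the same for the moment, N m; "finger_gap": opening from 0.0 (shut) to 1.0 (fully open).
Only numpy, scipy, OpenCV 4.12 (cv2) and the standard library are available. Lean on these libraries where they do the work, as an engineer would, in place of code of your own. Each camera call takes 0.05 s, during which the arm holds its last target.

TASK

The bench meter leans and rocks because one of its four feet is too short. Push the wooden wedge along the bench, thin edge first, under the short foot until the meter stands level, then take the finger away and press down on the meter's top at the corner above that foot to check that it no longer rocks. Only push and press: do not lift the wedge or the meter, do not shove the meter along, and leave the other things on the bench alone.

Things in the scene. Friction and masses are not known exactly. Their poses are not given: they have to be found in the camera images.
- meter: Grey bench meter, 2 kg, loose box 160 (x) by 220 (y) by 85 mm; black front to +x. Origin: mid of its four feet, in the plane of the undersides of the 3 full feet; box underside at z 24, flat top at z 109. Feet: rubber domes, radius 20, at x +-60, y +-90; the (60,-90) one is 8 mm short. At first it leans 0.08 rad on to that foot, pivoting on feet (60,90) and (-60,-90). Level: z axis vertical.
- short_foot (a point): Lowest point of the short foot, a fixed point of the meter (its x +60, y -90, z +8 mm); it hangs 8 mm above the bench when the meter is level and touches the bench at the start. The room under the box here is open to the meter's -y side, whose face is 20 mm from this point; the wedge lies on that side.
- top_corner (a point): Point on the flat top of the meter above the short foot (its x +55, y -85, z +109 mm): where to press.
- wedge: Plain light wooden wedge, 60 g, loose, flat on the bench, 130 (x) by 50 mm (y). Origin: centre of its underside. Thin edge, 1.5 mm high, at x = +65; upright thick end, 22 mm high, for pushing, at x = -65; the top slopes evenly, 8 mm high 41 mm from the thin edge. Thin edge starts roughly towards the short foot. The foot may bear anywhere across its width. It does not slip back when left.
- outlet_box: Open steel wiring box, 70 by 100 by 45 mm, loose; leave alone. Origin: centre of underside.
- breaker: Grey and black circuit breaker, 60 by 75 by 64 mm, loose; leave alone. Origin: centre of underside.
- parts_cup: Round open aluminium cup, 70 mm across, 50 mm high, loose; leave alone. Origin: centre of underside.
There are look-alikes about, which are no part of the job. Several things have the shape of the wedge; the one meant has the colours described above.

How it is judged:
By the outcome, as a careful person would: the job done as asked, in the order asked, and still so for the second after the job is handed in, with the robot touching nothing.
It also fails if it takes over 58 s, if anything falls off the work surface, if the arm or the gripper's body presses on something with over 40 N, if the wrist force passes 120 N, or if a joint passes its speed limit or range.

## Working session

There is one attempt and no reset: what is moved stays moved. The work goes in short steps, each a Python script; the robot and the scene stay as the last script left them, time stands still between calls to the robot, and variables do not carry over. Pictures are saved under pics/ and viewed, and the job is handed in when it is done.

```bash
mkdir -p pics; python3 - <<'E'
from bench import env,monitor,eyes
import cv2,numpy as np
for n in["scene","side","wrist"]:
    g=eyes.grab_frame(n); cv2.imwrite(f"pics/a_{n}.png",g["frame"][:,:,::-1]); np.savez(f"a_{n}.npz",**g)
    V=g["view"]; print(n,g["mtx"].tolist(),(-V[:3,:3].T@V[:3,3]).round(3),V[2,:3].round(3))
s=monitor.sense();print(s["clock"],s["position"],s["ee_rot"],s["finger_gap"])
E
```

```text
scene [[409.5723646750075, 0.0, 251.1113557646451], [0.0, 409.5723646750075, 194.0089979424948], [0.0, 0.0, 1.0]] [ 1.293 -0.621  0.778] [-0.628  0.528 -0.572]
side [[424.33887903480985, 0.0, 252.20392879433146], [0.0, 424.33887903480985, 194.15328827156014], [0.0, 0.0, 1.0]] [ 0.343 -0.996  0.77 ] [ 0.185  0.816 -0.548]
wrist [[316.4090297585714, 0.0, 249.59381210110337], [0.0, 316.4090297585714, 198.81923812827625], [0.0, 0.0, 1.0]] [0.525 0.081 0.374] [-0.002 -0.311 -0.95 ]
0.15 [5.24816432e-01 1.51728503e-05 2.30870244e-01] [8.03150859e-05 7.07448388e-01 6.72169853e-05 7.06765002e-01] 0.9998738180211908
```

View pics/a_scene.png

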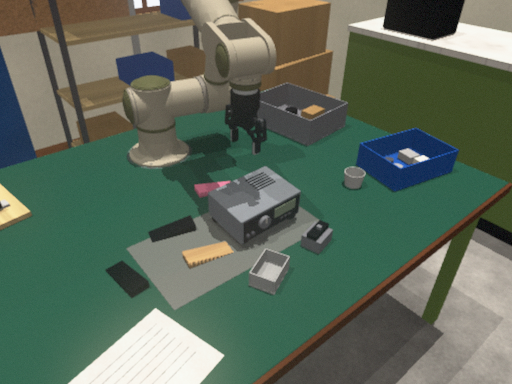

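View pics/a_side.png

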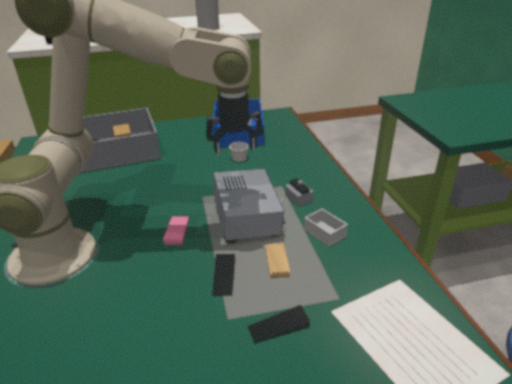

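View pics/a_wrist.png

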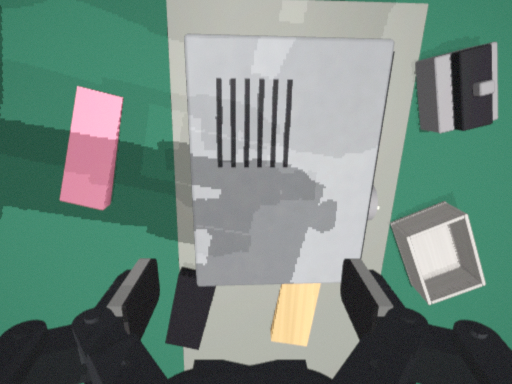

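```bash
python3 - <<'E'
import cv2,numpy as np
a=cv2.imread("pics/a_scene.png")[150:300,100:340];b=cv2.imread("pics/a_side.png")[150:350,190:360]
cv2.imwrite("pics/b1.png",cv2.resize(a,None,fx=3.3,fy=3.3,interpolation=cv2.INTER_CUBIC))
cv2.imwrite("pics/b2.png",cv2.resize(b,None,fx=3,fy=3,interpolation=cv2.INTER_CUBIC))
E
```

```text
(no output)
```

View pics/b1.png

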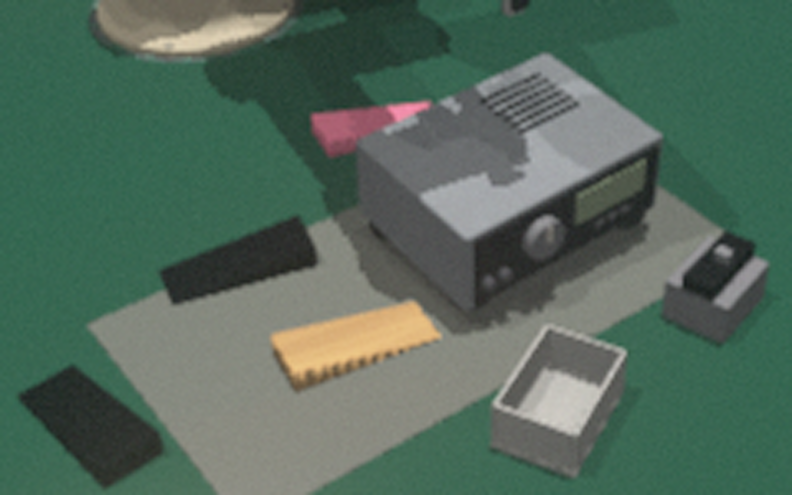

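View pics/b2.png

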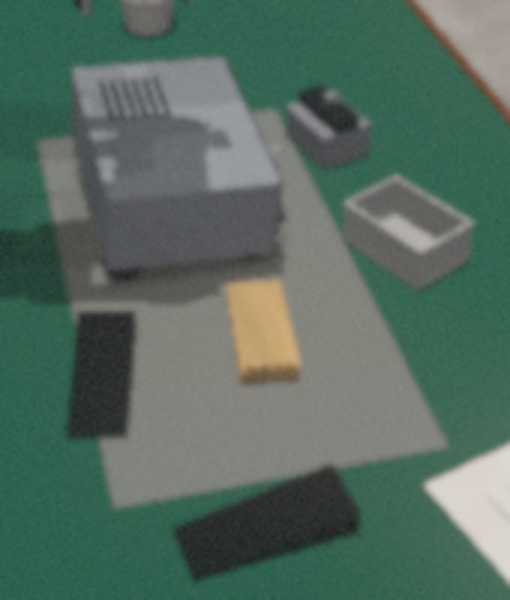

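```bash
cat > h.py <<'E'
import cv2,numpy as np
def load(n): 
    d=np.load(n); return d["frame"],d["mtx"],d["view"]
def P(K,V): return K@V[:3]
def tri(obs):
    A=[]
    for (p,M) in obs: A+= [p[0]*M[2]-M[0],p[1]*M[2]-M[1]]
    A=np.array(A); A/=np.linalg.norm(A[:,:3],axis=1)[:,None]
    X=np.linalg.lstsq(A[:,:3],-A[:,3],rcond=None)[0]
    return X,[np.linalg.norm((M@np.r_[X,1])[:2]/(M@np.r_[X,1])[2]-p).round(1) for p,M in obs]
def ray(p,K,V,z):
    d=V[:3,:3].T@np.linalg.solve(K,np.r_[p,1.]); c=-V[:3,:3].T@V[:3,3]
    return c+d*(z-c[2])/d[2]
def proj(X,K,V):
    q=P(K,V)@np.r_[X,1]; return q[:2]/q[2]
def woodmask(f):
    h=cv2.cvtColor(f,cv2.COLOR_RGB2HSV)
    m=cv2.inRange(h,(10,90,90),(28,255,255))
    return m
E
python3 - <<'E'
from h import *
S={n:load(f"a_{n}.npz") for n in["scene","side","wrist"]}
C={"--":[(208.5,193),(220.7,215.7),(198,285)],"+-":[(242.4,222.7),(282.7,211.3),(365,286)],"++":[(300,190.9),(265,169.3),(392,40)],"-+":[(265.2,166.4),(214.3,172.3),(187,36)]}
T={}
for k,v in C.items():
    obs=[]
    for p,n in zip(v,S):
        f,K,V=S[n]
        g=cv2.cvtColor(f,cv2.COLOR_RGB2GRAY)
        obs.append((np.array(p),P(K,V)))
    T[k],e=tri(obs); print(k,T[k].round(4),e, tri(obs[:2])[0].round(4))
for a,b in[("--","+-"),("-+","++"),("--","-+"),("+-","++")]: print(a,b,np.linalg.norm(T[a]-T[b]).round(4), np.arctan2(*(T[b]-T[a])[[1,0]]).round(4))
for n in S:
    f,K,V=S[n]; m=woodmask(f)
    cs=[c for c in cv2.findContours(m,0,2)[0] if cv2.contourArea(c)>100]
    for c in cs:
        q=cv2.approxPolyDP(c,2.5,True)[:,0]; print(n,cv2.contourArea(c),q.tolist())
        if 100<q[:,0].mean()<330 and q[:,1].mean()>200: print([ray(p,K,V,0).round(3)[:2].tolist() for p in q],[ray(p,K,V,.022).round(3)[:2].tolist() for p in q])
E
```

```text
-- [ 0.4689 -0.0918  0.1057] [np.float64(1.5), np.float64(3.2), np.float64(6.5)] [ 0.4629 -0.0836  0.099 ]
+- [ 0.6349 -0.0987  0.0993] [np.float64(0.8), np.float64(2.2), np.float64(5.3)] [ 0.631  -0.0933  0.0933]
++ [0.6352 0.1187 0.1067] [np.float64(0.5), np.float64(1.0), np.float64(3.5)] [0.6369 0.1147 0.1094]
-+ [0.479  0.1209 0.1177] [np.float64(0.6), np.float64(0.4), np.float64(1.0)] [0.4794 0.1196 0.1183]
-- +- 0.1663 -0.0416
-+ ++ 0.1566 -0.0137
-- -+ 0.2132 1.5235
+- ++ 0.2176 1.5696
scene 643.0 [[232, 250], [222, 242], [182, 252], [190, 267]]
[[0.616, -0.118], [0.571, -0.12], [0.536, -0.23], [0.598, -0.244]] [[0.635, -0.132], [0.592, -0.134], [0.557, -0.241], [0.618, -0.254]]
scene 351.0 [[0, 184], [13, 199], [13, 207], [21, 212], [13, 218], [6, 211], [7, 207], [1, 210], [0, 215], [6, 221], [0, 221], [2, 228], [30, 213]]
scene 1096.0 [[511, 183], [253, 383], [267, 379]]
scene 140.5 [[66, 143], [36, 150], [37, 155], [62, 147], [60, 143]]
scene 786.5 [[131, 124], [115, 112], [85, 119], [90, 140], [130, 129]]
scene 167.5 [[324, 109], [312, 105], [303, 109], [301, 115], [311, 1
[... 1198 characters left out ...]
 628.5 [[381, 107], [375, 105], [305, 114], [294, 112], [305, 125], [311, 120], [381, 112]]
wrist 1203.5 [[282, 285], [271, 338], [292, 343], [298, 339], [299, 344], [302, 316], [299, 338], [296, 341], [294, 336], [299, 288], [295, 285], [293, 290], [292, 285]]
[[0.568, -0.165], [0.555, -0.254], [0.586, -0.263], [0.594, -0.256], [0.596, -0.265], [0.598, -0.216], [0.596, -0.254], [0.592, -0.26], [0.588, -0.251], [0.592, -0.17], [0.586, -0.165], [0.584, -0.173], [0.582, -0.165]] [[0.566, -0.151], [0.553, -0.235], [0.582, -0.243], [0.59, -0.236], [0.592, -0.245], [0.594, -0.199], [0.592, -0.235], [0.588, -0.24], [0.585, -0.231], [0.588, -0.155], [0.583, -0.151], [0.58, -0.158], [0.579, -0.151]]
```

```bash
cat >> h.py <<'E'
from scipy.optimize import least_squares
from scipy.spatial.transform import Rotation as R
def meterpose(x,y,yaw,tilt):
    ax=np.array([60,90,0.])/np.hypot(60,90)
    q=R.from_rotvec(ax*tilt)   # sign checked by short foot going down
    return R.from_euler('z',yaw)*q,np.array([x,y,0.])
CORN={"--":(-80,-110,109),"+-":(80,-110,109),"++":(80,110,109),"-+":(-80,110,109)}
def mpt(p,X): 
    r,t=meterpose(*p); return r.apply(np.array(X)/1000.)+t
def fitmeter(obs,tilt=None):
    # obs: list of (cornerkey, pixel, K, V)
    f=lambda p: np.concatenate([proj(mpt((*p[:3],p[3] if tilt is None else tilt),CORN[k]),K,V)-px for k,px,K,V in obs])
    s=least_squares(f,[.555,.01,0.]+([0.04] if tilt is None else []),loss="soft_l1")
    return s.x,f(s.x).reshape(-1,2)
E
python3 - <<'E'
from h import *
print(mpt((0,0,0,.08),(60,-90,8)))
S={n:load(f"a_{n}.npz") for n in["scene","side","wrist"]}
C={"--":[(208.5,193),(220.7,215.7),(198,285)],"+-":[(242.4,222.7),(282.7,211.3),None],"++":[(300,190.9),(265,169.3),(392,40)],"-+":[(265.2,166.4),(214.3,172.3),(187,36)]}
obs=[(k,np.array(p),*S[n][1:]) for k,v in C.items() for p,n in zip(v,S) if p]
for t in(.08,None):
    p,r=fitmeter(obs,t); print(p.round(4)); print(r.round(1).tolist())
def crop(n,x0,y0,w,h,s): cv2.imwrite(f"pics/c_{n}.png",cv2.resize(S[n][0][y0:y0+h,x0:x0+w,::-1],None,fx=s,fy=s,interpolation=cv2.INTER_CUBIC))
crop("scene",200,155,110,90,7);crop("side",205,160,90,90,6);crop("wrist",170,240,220,130,3.6)
E
```

```text
[ 6.02662400e-02 -9.01774933e-02 -4.75170626e-06]
[ 0.5485  0.016  -0.0139]
[[-1.6, -0.6], [5.5, 0.6], [-0.2, 3.7], [-1.3, 0.3], [1.6, -0.7], [1.2, 0.0], [-0.5, -0.8], [6.3, 0.3], [0.3, -1.1], [-0.6, 0.0], [-2.3, -1.0]]
[ 0.5493  0.0156 -0.0145  0.0714]
[[-1.6, -0.6], [5.4, 0.5], [-0.2, 3.6], [-1.4, -0.1], [1.6, -1.0], [1.3, 0.0], [-0.4, -0.8], [6.5, 0.3], [0.3, -0.8], [-0.5, 0.3], [-2.0, -0.9]]
```

View pics/c_scene.png

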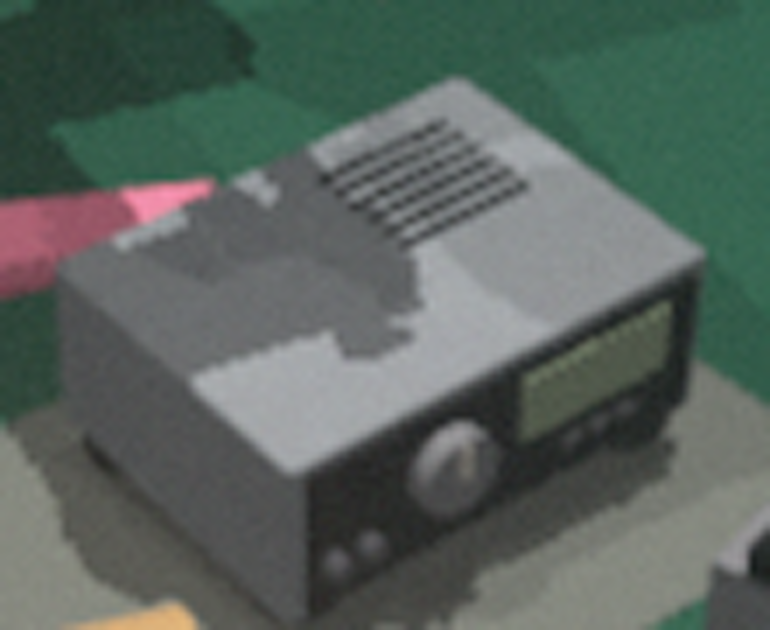

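View pics/c_side.png

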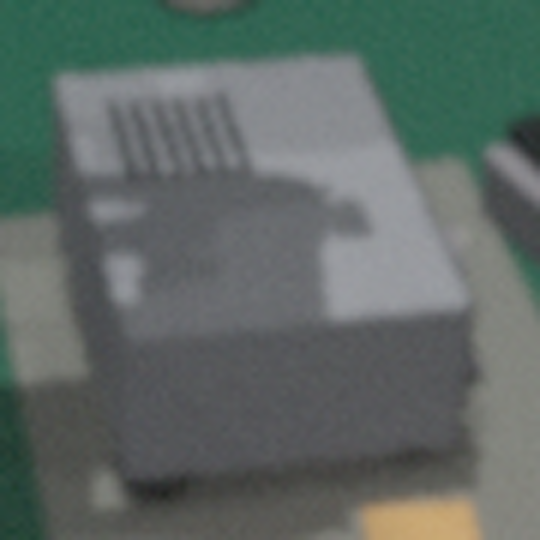

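View pics/c_wrist.png

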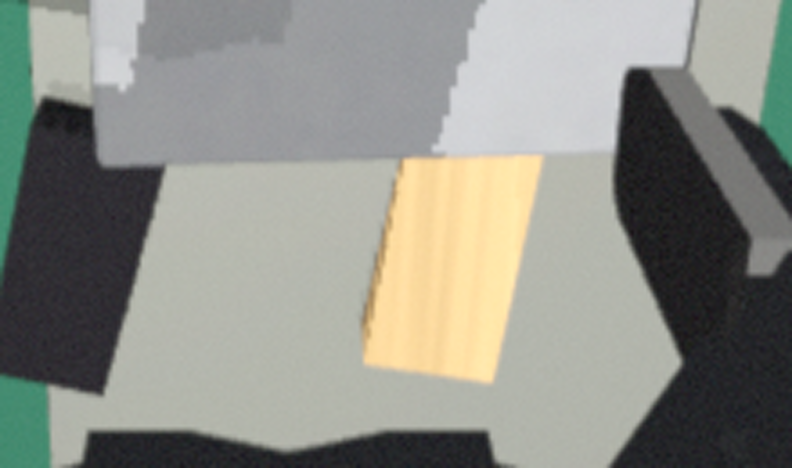

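```bash
python3 - <<'E'
from h import *
S={n:load(f"a_{n}.npz") for n in["scene","side","wrist"]}
C={"--":[(208.1,192.4),(225.1,215.4),(197.4,285.4)],"+-":[(242.4,222),(282.9,210.9),(357,281.8)],"++":[(300.3,191.4),(264.9,169.1),(391.5,40)],"-+":[(265,165.6),(213.8,171.9),(187,36)]}
for sel in(("scene","side"),("wrist",),tuple(S)):
  obs=[(k,np.array(p),*S[n][1:]) for k,v in C.items() for p,n in zip(v,S) if n in sel]
  for t in(.08,None):
    p,r=fitmeter(obs,t); print(sel,p.round(4)); print(r.round(1).tolist())
  pp=p if len(p)==4 else (*p,.08)
  print("foot",mpt(pp,(60,-90,8)),"top",mpt(pp,(55,-85,109)))
# wedge sub-views
for n,b in(("scene",(170,230,80,50,9)),("side",(250,230,55,60,9))):
    x0,y0,w,h,s=b; cv2.imwrite(f"pics/d_{n}.png",cv2.resize(S[n][0][y0:y0+h,x0:x0+w,::-1],None,fx=s,fy=s,interpolation=cv2.INTER_CUBIC))
E
```

```text
('scene', 'side') [ 0.5476  0.0175 -0.022 ]
[[-1.0, -0.5], [0.2, 0.5], [-1.5, 0.5], [0.7, -0.3], [1.1, -0.6], [-0.4, -0.7], [1.0, -0.5], [-0.2, 0.1]]
('scene', 'side') [ 0.5478  0.0173 -0.0224  0.0775]
[[-1.0, -0.5], [0.2, 0.5], [-1.6, 0.4], [0.7, -0.4], [1.1, -0.6], [-0.4, -0.7], [1.0, -0.4], [-0.2, 0.2]]
foot [ 6.06075161e-01 -7.41852354e-02  2.46505759e-04] top [ 0.60761232 -0.07356813  0.10148018]
('wrist',) [ 0.5471  0.0161 -0.0103]
[[-0.6, 3.4], [0.7, 2.1], [4.5, -0.3], [-4.7, -0.7]]
('wrist',) [ 0.5453  0.0174 -0.0098  0.1062]
[[0.1, 3.6], [-0.0, 0.2], [4.9, 0.1], [-4.5, -0.7]]
foot [ 0.60468677 -0.07330273 -0.00262486] top [ 0.6086144  -0.07429919  0.09854125]
('scene', 'side', 'wrist') [ 0.5476  0.0164 -0.0148]
[[-1.3, -0.2], [0.7, 0.8], [-0.7, 2.9], [-1.5, 0.7], [1.0, -0.3], [0.7, 2.2], [0.8, -0.6], [-0.6, -0.6], [5.8, -0.2], [0.5, -0.4], [-0.3, 0.4], [-3.4, -1.7]]
('scene', 'side', 'wrist') [ 0.5465  0.0172 -0.0133  0.0939]
[[-1.3, -0.1], [0.8, 0.9], [-0.3, 3.0], [-1.4, 1.3], [1.1, 0.3], [0.3, 1.1], [0.8, -0.6], [-0.6, -0.5], [5.6, -0.2], [0.4, -0.8], [-0.3, -0.0], [-3.7, -1.6]]
foot [ 0.60555461 -0.07380738 -0.00139554] top [ 0.60845445 -0.074115    0.09980968]
```

View pics/d_scene.png

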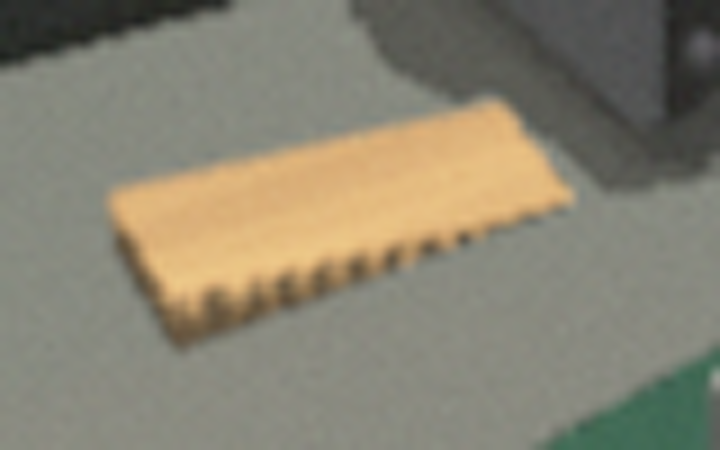

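View pics/d_side.png

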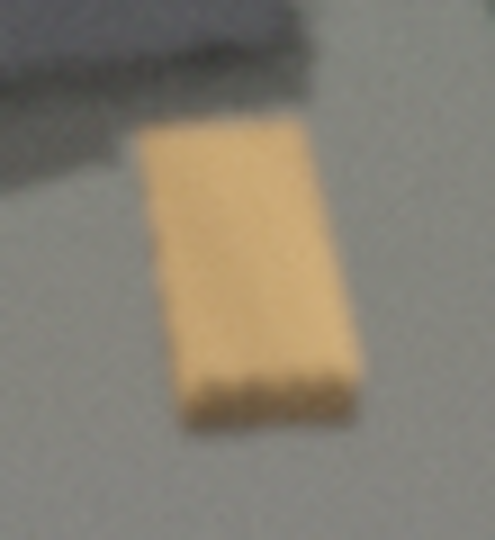

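```bash
python3 - <<'E'
from h import *
S={n:load(f"a_{n}.npz") for n in["scene","side"]}
o={"thinL":((225.1,240.7),(264.9,243.4),.0015),"thinR":((232.9,251.7),(283.1,243.1),.0015),"tL":((182,251),(269.6,272.3),.022),"tR":((188.7,262.3),(289.3,271),.022),"bR":((189.6,267.9),(288.8,275.7),0)}
for k,(a,b,z) in o.items():
    (f,K,V),(f2,K2,V2)=S["scene"],S["side"]
    X,e=tri([(np.array(a),P(K,V)),(np.array(b),P(K2,V2))]); print(k,X.round(4),e,ray(a,K,V,z)[:2].round(4),ray(b,K2,V2,z)[:2].round(4))
E
```

```text
thinL [ 0.5759 -0.1115  0.0044] [np.float64(0.3), np.float64(0.3)] [ 0.574  -0.1105] [ 0.5767 -0.107 ]
thinR [ 0.6255 -0.1219  0.0036] [np.float64(0.1), np.float64(0.1)] [ 0.624  -0.1209] [ 0.6263 -0.1191]
tL [ 0.5532 -0.2389  0.0203] [np.float64(0.4), np.float64(0.5)] [ 0.5538 -0.2386] [ 0.5528 -0.2421]
tR [ 0.6019 -0.2486  0.0216] [np.float64(0.4), np.float64(0.4)] [ 0.6013 -0.2477] [ 0.6018 -0.2504]
bR [ 0.6022 -0.2471  0.0024] [np.float64(0.1), np.float64(0.1)] [ 0.6003 -0.2463] [ 0.603  -0.2445]
```

```bash
cat >> h.py <<'E'
THIN=np.array([.6003,-.1152]);THICK=np.array([.5775,-.2437])
D=(THIN-THICK)/np.linalg.norm(THIN-THICK)
def snap(tag,names=("scene","side","wrist")):
    from bench import eyes
    for n in names:
        g=eyes.grab_frame(n); cv2.imwrite(f"pics/{tag}_{n}.png",g["frame"][:,:,::-1]); np.savez(f"{tag}_{n}.npz",**g)
def down(lat,flip=False):
    # tool x down, tool z along lat
    z=np.r_[lat,0.]*(-1 if flip else 1); x=np.array([0,0,-1.]); y=np.cross(z,x)
    return R.from_matrix(np.c_[x,y,z]).as_quat()
LAT=np.array([D[1],-D[0]])
E
python3 - <<'E'
from h import *
from bench import env,kinematics
f,K,V=load("a_side.npz")
for p in((248,325),(300,305),(310,318),(262,343),(257,266),(264,296)): print(p,ray(p,K,V,0)[:2].round(3),ray(p,K,V,.022)[:2].round(3))
for fl in(0,1):
  q=down(LAT,fl)
  for d,z in((-.045,.15),(-.045,.009),(.085,.009)): 
    a=kinematics.ik(np.r_[THICK+D*d,z],q); print(fl,d,None if a is None else np.round(a,2))
  print(kinematics.ik([.609,-.074,.105],q))
E
```

```text
(248, 325) [ 0.467 -0.37 ] [ 0.463 -0.388]
(300, 305) [ 0.599 -0.344] [ 0.591 -0.363]
(310, 318) [ 0.608 -0.387] [ 0.601 -0.404]
(262, 343) [ 0.485 -0.425] [ 0.481 -0.441]
(257, 266) [ 0.533 -0.189] [ 0.528 -0.212]
(264, 296) [ 0.524 -0.295] [ 0.519 -0.315]
0 -0.045 [-0.65  0.63  1.23 -0.    1.28 -0.48]
0 -0.045 [-0.65  0.79  1.34 -0.    1.01 -0.48]
0 0.085 [-0.45  0.75  1.43 -0.    0.96 -0.28]
[-3.11646567e-01  6.21158938e-01  1.37027204e+00 -4.44089210e-16
  1.15016167e+00 -1.36042236e-01]
1 -0.045 [-0.65  0.63  1.23 -0.    1.28  2.67]
1 -0.045 [-0.65  0.79  1.34 -0.    1.01  2.67]
1 0.085 [-0.45  0.75  1.43 -0.    0.96  2.86]
None
```

```bash
python3 - <<'E'
from h import *
from bench import env,monitor
env.close_gripper()
q=down(LAT)
a=THICK-D*.04
env.reach(np.r_[a,.10],q)
env.movel(np.r_[a,.012],velocity=.1)
snap("e",("side","scene"))
s=monitor.sense();print(s["clock"],s["position"],s["contact_force"],s["finger_gap"])
for n,b in(("scene",(150,190,130,100)),("side",(220,200,110,100))):
    x0,y0,w,h=b; f=cv2.imread(f"pics/e_{n}.png");cv2.imwrite(f"pics/e2_{n}.png",cv2.resize(f[y0:y0+h,x0:x0+w],None,fx=5,fy=5,interpolation=cv2.INTER_CUBIC))
E
```

```text
3.25 [ 0.57085113 -0.28335031  0.01276603] [-0.18682109  0.3840607   0.28173912] 7.484764018416189e-05
```

View pics/e2_side.png

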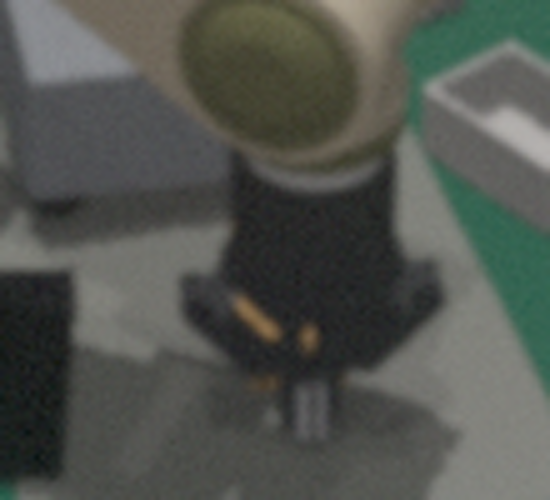

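View pics/e_scene.png

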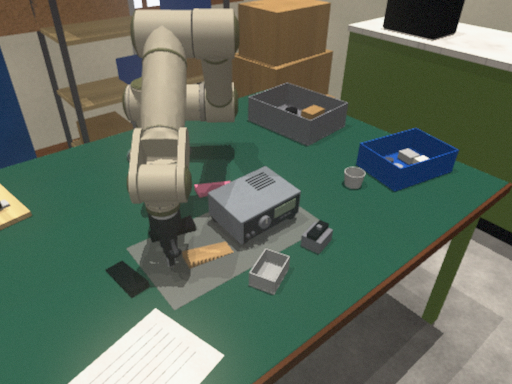

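```bash
python3 - <<'E'
from h import *
from bench import env,monitor
for d in(-.011,.0,.012,.024):
    env.movel(np.r_[THICK+D*d,.012],velocity=.05)
    s=monitor.sense();print(s["clock"],s["position"].round(4) if hasattr(s["position"],'round') else s["position"],np.round(s["contact_force"],2),np.round(s["ft_torque"],3))
snap("g",)
for n,b in(("scene",(150,190,130,100)),("side",(220,180,110,100))):
    x0,y0,w,h=b; f=cv2.imread(f"pics/g_{n}.png");cv2.imwrite(f"pics/g2_{n}.png",cv2.resize(f[y0:y0+h,x0:x0+w],None,fx=6,fy=6,interpolation=cv2.INTER_CUBIC))
E
```

```text
3.9833 [ 0.5756 -0.2546  0.0121] [ 1.37  1.04 -0.68] [ 0.034  0.012 -0.018]
4.35 [ 0.5776 -0.2433  0.012 ] [ 0.52 -0.17 -0.45] [-0.019 -0.038  0.003]
4.7417 [ 0.5797 -0.2315  0.012 ] [-0.59 -0.03 -0.43] [-0.042  0.054  0.057]
5.1333 [ 0.5817 -0.2196  0.012 ] [0.28 0.07 1.29] [-0.     0.031  0.039]
```

View pics/g2_side.png

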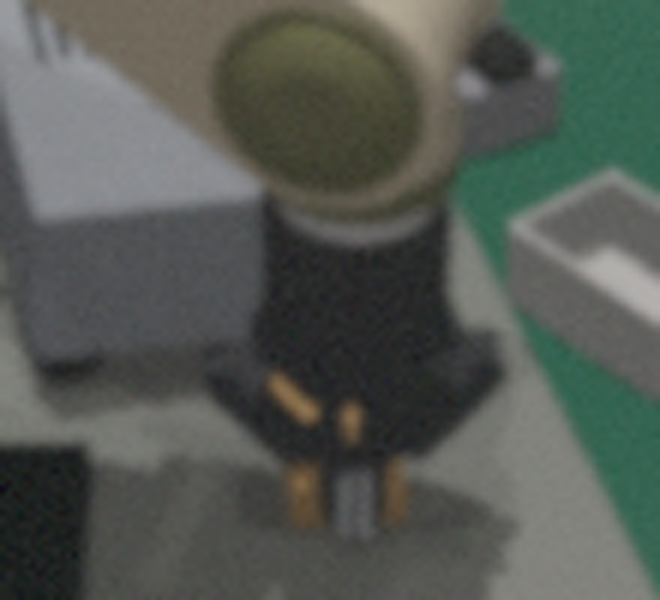

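View pics/g2_scene.png

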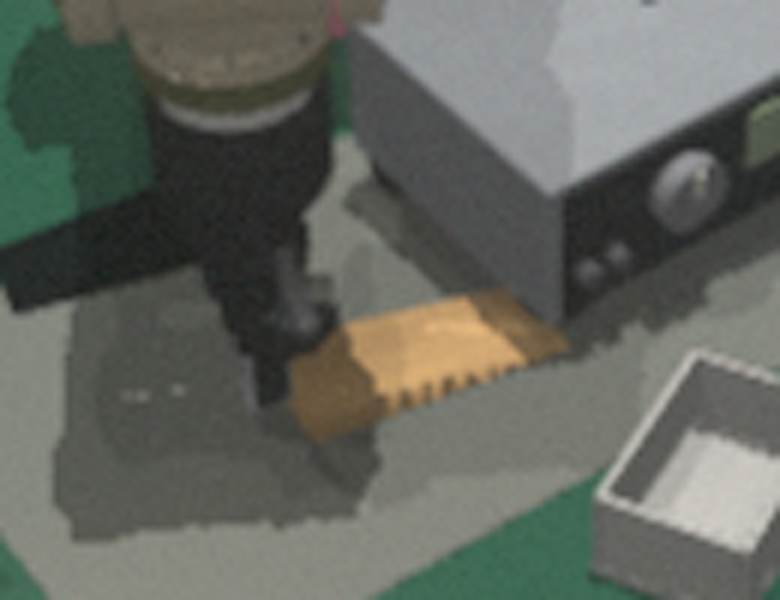

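View pics/g_wrist.png

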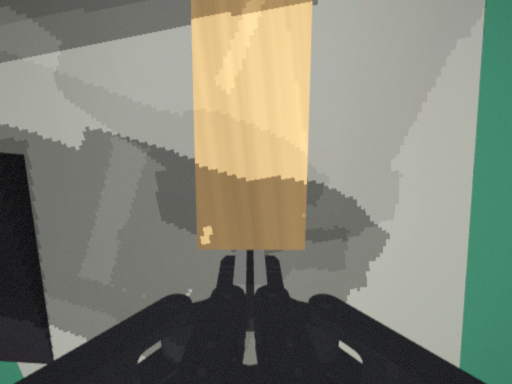

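```bash
python3 - <<'E'
from h import *
f,K,V=load("g_wrist.npz")
t=np.array([.5817,-.2196])
a,b=[ray(p,K,V,.022)[:2] for p in((197.5,249.5),(305.5,249.5))]
m=(a+b)/2; print(a,b,np.linalg.norm(a-b)); print("thick mid",m,"along off from TCP",(m-t)@D,"lat",(m-t)@LAT)
foot=np.array([.606,-.0742]); print("foot->thin along",(foot-m)@D-.13,"lat foot",(foot-m)@LAT, "to level",(foot-m)@D-.089)
f,K,V=load("g_scene.npz"); print(ray((150+320/6,190+440/6),K,V,0))
print("tR bottom expected",m+LAT*.025)
E
```

```text
[ 0.55971636 -0.20367792] [ 0.6092454  -0.21247895] 0.05030491338903771
thick mid [ 0.58448088 -0.20807844] along off from TCP 0.011830203046597178 lat 0.0007252571373642684
foot->thin along 0.00557899865022729 lat foot -0.002200809611836914 to level 0.0465789986502273
[ 6.08966389e-01 -2.08720075e-01 -1.11022302e-16]
tR bottom expected [ 0.60909641 -0.21244602]
```

```bash
python3 - <<'E'
from h import *
from bench import env,monitor
for d in(.03,.036,.042,.048,.054,.06,.064):
    env.movel(np.r_[THICK+D*d,.012],velocity=.04,guard=25)
    env.hold(.2)
    s=monitor.sense();F=np.array(s["contact_force"]);print(d,round(s["clock"],2),np.round(s["position"],4),F.round(2),"along",(F[:2]@D).round(2))
snap("i",)
for n,b in(("scene",(190,150,120,100)),("side",(200,150,110,100))):
    x0,y0,w,h=b; f=cv2.imread(f"pics/i_{n}.png");cv2.imwrite(f"pics/i2_{n}.png",cv2.resize(f[y0:y0+h,x0:x0+w],None,fx=6,fy=6,interpolation=cv2.INTER_CUBIC))
E
```

```text
0.03 5.78 [ 0.5828 -0.2141  0.012 ] [ 0.76 -0.27 -0.84] along -0.13
0.036 6.28 [ 0.5838 -0.2081  0.0119] [-0.2  -0.06  0.27] along -0.09
0.042 6.78 [ 0.5848 -0.2022  0.0119] [-0.51  0.33  0.03] along 0.24
0.048 7.28 [ 0.5859 -0.1963  0.012 ] [-0.18  0.66 -0.64] along 0.62
0.054 7.78 [ 0.5869 -0.1903  0.012 ] [-0.47 -0.41  0.26] along -0.49
0.06 8.28 [ 0.588  -0.1844  0.012 ] [-0.26 -0.56  0.66] along -0.6
0.064 8.73 [ 0.5887 -0.1805  0.012 ] [-0.25  1.16  0.23] along 1.1
```

View pics/i2_scene.png

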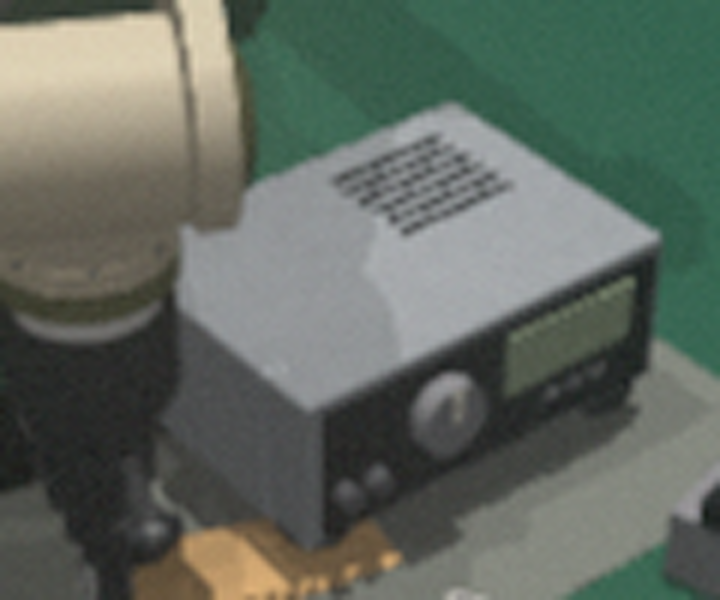

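View pics/i2_side.png

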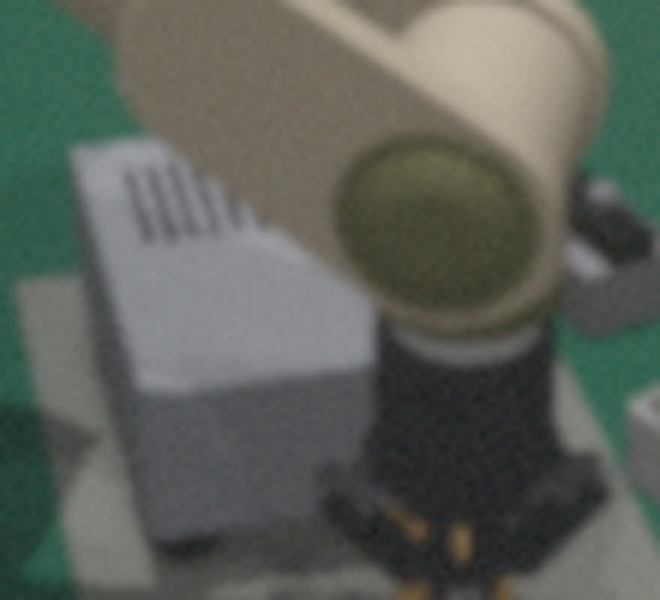

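View pics/i_wrist.png

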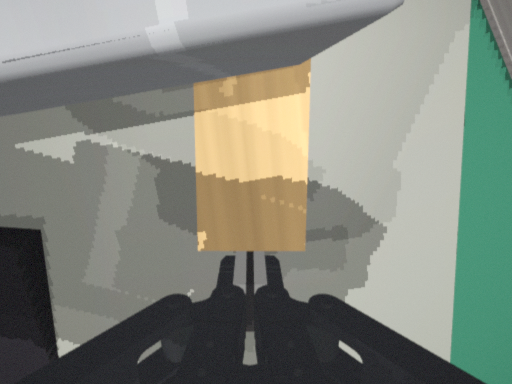

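```bash
python3 - <<'E'
from h import *
_,K,V=load("i_scene.npz");_,K2,V2=load("i_side.npz")
o=[("+-",(243.6,218.2),K,V),("++",(299.6,189.4),K,V),("-+",(265.8,166.9),K,V)]
s=[("--",(222.9,214.6),K2,V2),("-+",(211.9,174.6),K2,V2)]
for ob in(o+s,o):
    p,r=fitmeter([(k,np.array(a),*b) for k,a,*b in ob]);print(p.round(4),r.round(1).tolist())
C=[("+-",(242.4,222)),("++",(300.3,191.4)),("-+",(265,165.6))]
p,r=fitmeter([(k,np.array(a),K,V) for k,a in C]);print("start same method",p.round(4),r.round(1).tolist())
for t in(0,.02,.04,.08):
  print(t,[(proj(mpt((.5478,.0173,-.02,t),CORN[k]),K,V)-proj(mpt((.5478,.0173,-.02,.08),CORN[k]),K,V)).round(1).tolist() for k in("+-","++","-+")])
E
```

```text
[ 0.5506  0.0179 -0.0109 -0.0038] [[-1.6, -0.4], [2.0, -0.5], [-0.0, -0.3], [0.9, 0.5], [-0.3, -0.2]]
[ 0.553   0.0168  0.0062 -0.0065] [[-0.5, 0.1], [2.2, -0.5], [-0.5, 0.1]]
start same method [0.5503 0.0148 0.0025 0.0591] [[-0.5, 0.3], [0.9, -1.0], [-0.2, 0.3]]
0 [[-0.2, -5.1], [-0.5, -1.9], [-0.4, 1.2]]
0.02 [[-0.2, -3.8], [-0.4, -1.5], [-0.3, 0.9]]
0.04 [[-0.1, -2.6], [-0.3, -1.0], [-0.2, 0.6]]
0.08 [[0.0, 0.0], [0.0, 0.0], [0.0, 0.0]]
```

```bash
cat > step.py <<'E'
import sys
from h import *
from bench import env,monitor
for d in map(float,sys.argv[2:]):
    env.movel(np.r_[THICK+D*d,.012],velocity=.01,guard=30)
    F=[]
    for _ in range(5): F.append(monitor.sense()["contact_force"]); env.hold(.04)
    s=monitor.sense();F=np.mean(F,0);print(d,round(s["clock"],2),np.round(s["position"],4),F.round(2),"along",(F[:2]@D).round(2))
tag=sys.argv[1]
snap(tag,("scene",))
f,K,V=load(f"{tag}_scene.npz");f0,_,_=load("i_scene.npz");fa,_,_=load("a_scene.npz")
pts=np.float32([[243.6,218.2],[299.6,189.4],[265.8,166.9],[265,219],[270,196],[232,262]])[:,None]
G=lambda x:cv2.GaussianBlur(cv2.cvtColor(x,cv2.COLOR_RGB2GRAY),(3,3),0)
for nm,ff in(("i",f0),):
    q,st,_=cv2.calcOpticalFlowPyrLK(G(ff),G(f),pts,None,winSize=(13,13)); print("flow",nm,(q-pts)[:,0].round(2).tolist())
cv2.imwrite(f"pics/{tag}2.png",cv2.resize(f[150:260,180:310,::-1],None,fx=6,fy=5.45,interpolation=cv2.INTER_CUBIC))
E
python3 step.py j .0655 .067 .068 .069
```

```text
0.0655 9.39 [ 0.5889 -0.1794  0.012 ] [-0.44 -3.08 -0.73] along -3.11
0.067 9.9 [ 0.5892 -0.1776  0.012 ] [-0.53 -2.9  -0.39] along -2.95
0.068 10.36 [ 0.5894 -0.1767  0.012 ] [-0.29 -2.61 -0.56] along -2.62
0.069 10.82 [ 0.5896 -0.1758  0.012 ] [-0.77 -3.52 -1.02] along -3.6
flow i [[0.0, -0.4399999976158142], [-0.07999999821186066, -0.23000000417232513], [0.07999999821186066, 0.10000000149011612], [-0.03999999910593033, -0.3400000035762787], [-0.4000000059604645, -0.14000000059604645], [1.590000033378601, -0.47999998927116394]]
```

```bash
for d in .0705 .072; do python3 step.py k$d $d; done
```

```text
0.0705 11.38 [ 0.5898 -0.1745  0.012 ] [-0.7  -4.68 -1.04] along -4.73
flow i [[-0.009999999776482582, -0.5099999904632568], [-0.09000000357627869, -0.2199999988079071], [0.07999999821186066, 0.09000000357627869], [0.03999999910593033, -0.46000000834465027], [-1.100000023841858, 0.11999999731779099], [1.7200000286102295, -0.6899999976158142]]
0.072 11.93 [ 0.5901 -0.1733  0.012 ] [-1.11 -6.57 -0.96] along -6.66
flow i [[0.019999999552965164, -0.5699999928474426], [-0.05000000074505806, -0.25], [0.07999999821186066, 0.07000000029802322], [0.10999999940395355, -0.5099999904632568], [-0.8100000023841858, -0.05999999865889549], [2.440000057220459, -0.8799999952316284]]
```

```bash
python3 - <<'E'
from h import *
from bench import env,monitor
env.movel(np.r_[THICK+D*.03,.012],velocity=.06)
env.movel(np.r_[THICK+D*.0,.16],velocity=.15)
env.reach([.40,-.25,.30],down(LAT))
snap("m")
s=monitor.sense();print(s["clock"])
for n,b in(("scene",(190,150,120,100)),("side",(200,160,110,100))):
    x0,y0,w,h=b; f=cv2.imread(f"pics/m_{n}.png");cv2.imwrite(f"pics/m2_{n}.png",cv2.resize(f[y0:y0+h,x0:x0+w],None,fx=6,fy=6,interpolation=cv2.INTER_CUBIC))
E
```

```text
15.0417
```

View pics/m2_scene.png

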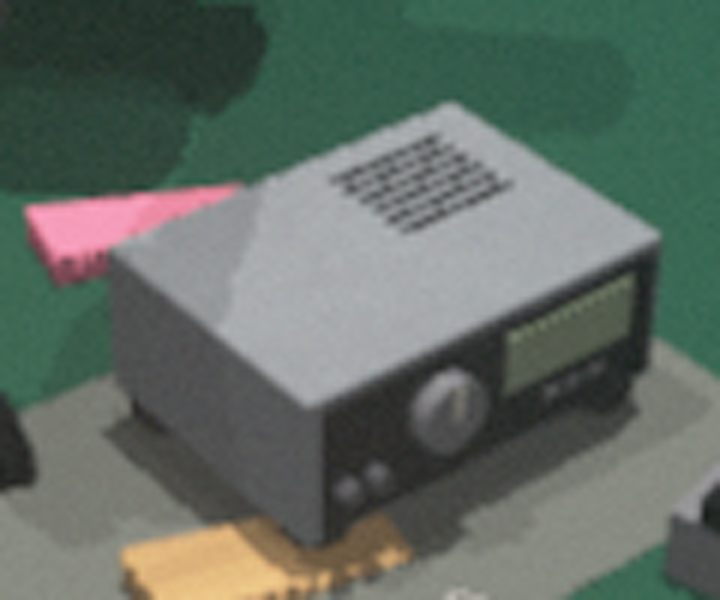

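View pics/m2_side.png

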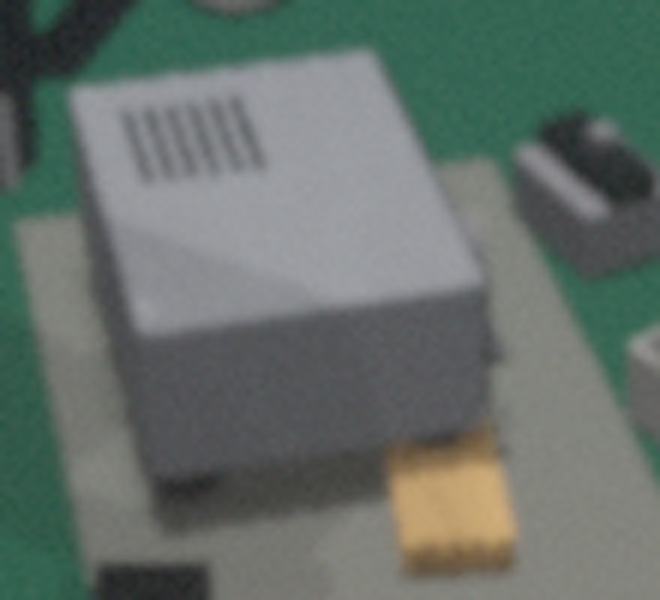

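View pics/m_side.png

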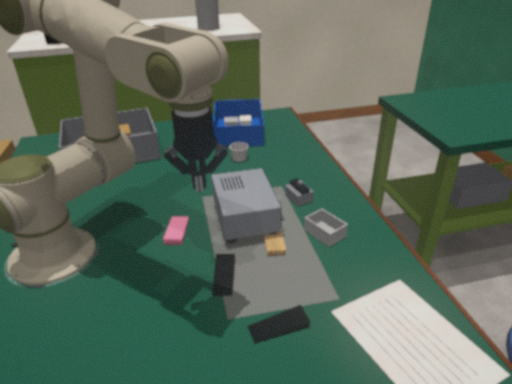

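```bash
python3 - <<'E'
from h import *
_,K,V=load("m_scene.npz");_,K2,V2=load("m_side.npz")
c=lambda u,o:(np.array(u)+.5)/6-.5+np.array(o)
o=[(k,c(u,(190,150)),K,V) for k,u in(("--",(113,252)),("+-",(322,408)),("++",(660,235)),("-+",(453,102)))]
s=[(k,c(u,(200,160)),K2,V2) for k,u in(("--",(137,335)),("+-",(488,288)),("++",(374,48)),("-+",(70,90)))]
p,r=fitmeter(o+s);print(p.round(4),r.round(1).tolist())
print("foot",mpt(p,(60,-90,8)),"top",mpt(p,(55,-85,109)))
T={}
for a,b in zip(o,s):
    T[a[0]],e=tri([(a[1],P(K,V)),(b[1],P(K2,V2))]);print(a[0],T[a[0]].round(4),e)
# wedge thick end from side: top edge
for u in((402,556),(513,546)): print("top",ray(c(u,(200,160)),K2,V2,.022).round(4))
for u in((407,573),(510,567)): print("bot",ray(c(u,(200,160)),K2,V2,0).round(4))
E
```

```text
[ 0.5481  0.0177 -0.01    0.0026] [[-1.1, -1.0], [-1.8, 0.2], [1.4, -0.0], [0.2, -0.3], [0.7, -0.1], [0.4, -1.0], [-0.3, 0.0], [-0.2, -0.2]]
foot [ 0.60721906 -0.07289571  0.00774496] top [ 0.60248252 -0.06799121  0.10876234]
-- [ 0.4663 -0.0869  0.1044] [np.float64(0.4), np.float64(0.4)]
+- [ 0.6269 -0.0877  0.1039] [np.float64(0.8), np.float64(0.7)]
++ [0.6292 0.121  0.1118] [np.float64(0.2), np.float64(0.2)]
-+ [0.47   0.1273 0.1089] [np.float64(0.0), np.float64(0.0)]
top [ 0.5654 -0.167   0.022 ]
top [ 0.6147 -0.1734  0.022 ]
bot [ 0.5711 -0.1544 -0.    ]
bot [ 0.6171 -0.1626  0.    ]
```

```bash
python3 - <<'E'
from h import *
from bench import env,monitor
q=down(LAT)
xy=[.6035,-.0685]
env.reach([*xy,.18],q)
env.movel([*xy,.125],velocity=.08)
snap("n0",("scene","side"))
s0=monitor.sense()
g=env.movel([*xy,.098],velocity=.012,guard=10)
s=monitor.sense();print(g,s["clock"],np.round(s["position"],4),np.round(np.array(s["contact_force"])-s0["contact_force"],2))
env.hold(.5); s=monitor.sense();print(np.round(s["position"],4),np.round(np.array(s["contact_force"])-s0["contact_force"],2))
snap("n",("scene","side"))
f0=load("n0_scene.npz")[0];f=load("n_scene.npz")[0]
G=lambda x:cv2.GaussianBlur(cv2.cvtColor(x,cv2.COLOR_RGB2GRAY),(3,3),0)
pts=np.float32([[299.6,189.4],[265.8,166.9],[265,219],[244,240],[208.5,191.7]])[:,None]
qq,st,_=cv2.calcOpticalFlowPyrLK(G(f0),G(f),pts,None,winSize=(13,13)); print("flow",(qq-pts)[:,0].round(2).tolist())
cv2.imwrite("pics/n2.png",cv2.resize(f[130:270,180:320,::-1],None,fx=4.2,fy=4.2,interpolation=cv2.INTER_CUBIC))
E
```

```text
True 18.4917 [ 0.6036 -0.0686  0.1088] [-0.97  0.6   5.25]
[ 0.6036 -0.0685  0.1088] [-0.17  1.1   5.8 ]
flow [[0.029999999329447746, 0.05000000074505806], [-0.019999999552965164, -0.07000000029802322], [0.10999999940395355, 0.019999999552965164], [0.05000000074505806, 0.029999999329447746], [-0.14000000059604645, 0.019999999552965164]]
```

View pics/n2.png

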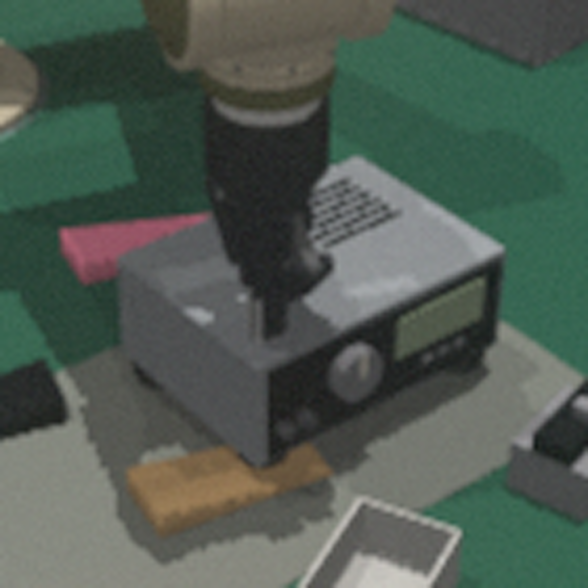

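View pics/n_side.png

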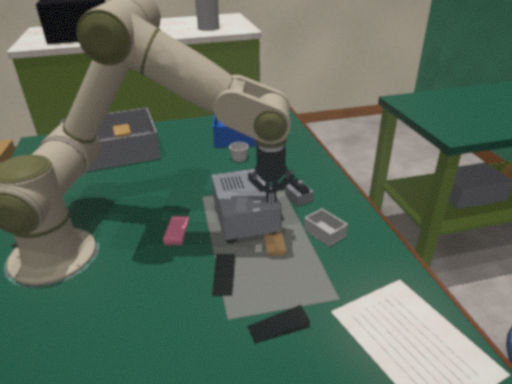

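```bash
python3 - <<'E'
from h import *
from bench import env,monitor
xy=[.6035,-.0685]
for z in(.1082,.1076,.107,.1064):
    env.movel([*xy,z],velocity=.01,guard=15); env.hold(.2)
    s=monitor.sense();print(z,np.round(s["position"],4),np.round(s["contact_force"],2))
    if s["contact_force"][2]>13: break
env.hold(.6); snap("o",("scene",)); s=monitor.sense();print(s["clock"],np.round(s["position"],4),np.round(s["contact_force"],2))
f0=load("n0_scene.npz")[0];f=load("o_scene.npz")[0]
G=lambda x:cv2.GaussianBlur(cv2.cvtColor(x,cv2.COLOR_RGB2GRAY),(3,3),0)
pts=np.float32([[299.6,189.4],[265.8,166.9],[265,219],[244,240],[208.5,191.7]])[:,None]
qq,st,_=cv2.calcOpticalFlowPyrLK(G(f0),G(f),pts,None,winSize=(13,13)); print("flow",(qq-pts)[:,0].round(2).tolist())
E
```

```text
0.1082 [ 0.6036 -0.0685  0.1088] [-1.4   0.44  6.  ]
0.1076 [ 0.6037 -0.0686  0.1087] [-2.86 -0.02  9.71]
0.107 [ 0.6038 -0.0686  0.1086] [-5.82  1.   13.31]
21.0917 [ 0.6038 -0.0686  0.1087] [-4.18  1.68 12.63]
flow [[0.029999999329447746, 0.09000000357627869], [0.019999999552965164, -0.05999999865889549], [0.1599999964237213, 0.029999999329447746], [0.03999999910593033, 0.10999999940395355], [-0.09000000357627869, 0.019999999552965164]]
```

Firm at 13 N (the tip stays at z 0.1087 and the meter does not move). Withdraw, then a last look.

```bash
python3 - <<'E'
from h import *
from bench import env,monitor
env.movel([.6035,-.0685,.18],velocity=.06)
env.reach([.40,-.25,.30],down(LAT)); env.hold(.3)
snap("p",("scene","side"))
s=monitor.sense();print(s["clock"],np.round(s["contact_force"],2))
G=lambda x:cv2.GaussianBlur(cv2.cvtColor(x,cv2.COLOR_RGB2GRAY),(3,3),0)
f0=load("m_scene.npz")[0];f=load("p_scene.npz")[0]
pts=np.float32([[243.6,218],[299.6,189.4],[265.8,166.9],[208.5,191.7],[211,242]])[:,None]
q,_,_=cv2.calcOpticalFlowPyrLK(G(f0),G(f),pts,None,winSize=(13,13)); print("flow",(q-pts)[:,0].round(2).tolist())
E
```

```text
24.0 [ 0.23 -0.37 -0.96]
flow [[-0.0, -0.029999999329447746], [0.009999999776482582, -0.0], [0.009999999776482582, -0.009999999776482582], [0.029999999329447746, -0.019999999552965164], [-0.009999999776482582, -0.009999999776482582]]
```

View pics/p_scene.png

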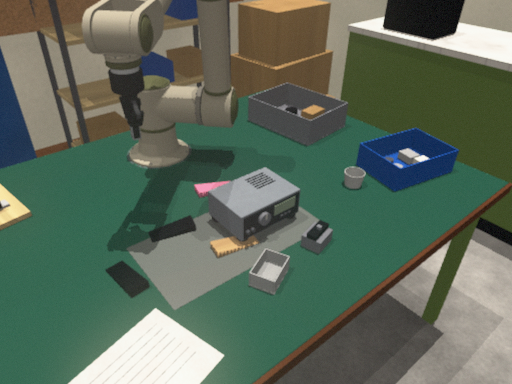

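The last picture shows the meter level at (255,205) with the wedge under its near corner at (232,243). The outlet box, breaker and cup are where they were at the start.

```bash
python3 -c "
from bench import job
job.hand_in()"
```

```text
the job is handed in; nothing more can be done
```

The meter now stands level on the wedge and did not rock when pressed; I handed the job in at about 24 s on the robot's clock.

- **Push:** I pushed the wooden wedge thin edge first along its own axis with the shut fingers. I stopped when the push force had climbed to about 6.7 N and the corner opposite the short foot had stopped sinking. I then took the finger away.
- **Level check:** a fit to the meter's top corners in two views gave a tilt of 0.003 rad, good to about 0.01 rad. The finger met the top at z = 0.1088 m; a level meter's top is at 0.109 m.
- **Press check:** I pressed near the top corner above the short foot with up to 13 N. The tip sank about 0.1–0.2 mm, and the tracked points moved 0.16 pixel or less.
- **After withdrawing:** the meter and wedge had not moved in the scene picture (0.03 pixel or less), and the other things stood where they started.

**What disagreed:**
- The first wrist-camera corner picks were up to 6 pixels off the other two views. I located the meter from the scene and side views instead.
- Triangulating the four corners one by one after the push gave top heights of 104–112 mm, so single corners are not exact. I relied on the combined fit and the touch height.
- The fitted meter position agreed to 1 mm before and after the push, and its heading changed by 0.012 rad, which I take to be measurement noise.

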